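# Put the cake lifter away under the top tray

## Task

Clear the mouth of the grey tray tier by standing the nozzle tin upright in its top tray. Then slide the wooden cake lifter, blade first, over the low lip and under the top tray into the bottom tray, so that its blade lies flat on the tray floor behind the lip and its handle sticks out of the mouth. Do not shove the tier out of place, topple the tin or disturb the jug, the spatula or the ramekin.

Things in the scene. Friction and masses are not known exactly. Their poses are not given: they have to be found in the camera images.
- tier: Loose stack of two alike grey plastic trays on four 8 mm corner posts, 1.6 kg, outer 200 (x) x 160 (y) mm, 110 mm high. Origin: centre of the underside, on the counter; z up. Its mouth (front) faces its own -x and the robot's left. Each tray: 4 mm floor, 4 mm walls to 30 mm above the tray's underside at sides and back, 4 mm front lip to 14 mm. Top tray's underside at z = 80 mm.
- tier_mouth (a point): Middle of the lower bay's mouth, in the tier's front plane (100 mm along its -x from its origin), 47 mm up. The mouth is 144 mm wide between the posts and 66 mm high, from the lip's top (z = 14 mm) to the top tray's underside (z = 80 mm).
- tier_bay (a point): Centre of the bottom tray's floor, upper face, 4 mm above the tier's origin; the tray is 192 mm (x) by 152 mm (y) inside.
- tier_top (a point): Centre of the top tray's floor, upper face, 84 mm above the tier's origin; the tray is 192 mm (x) by 152 mm (y) inside, open above; its walls end 26 mm above this floor, its front lip 10 mm above it.
- tin: Closed round stainless nozzle tin, 58 mm diameter, 60 mm high, with a small cone-shaped piping nozzle 16 mm high as the lid's knob; about 180 g. Origin: centre of its underside; z up. It stands on the counter in front of the tier's mouth.
- lifter: Wooden cake lifter, about 130 g, lying flat. Origin: middle of the blade's underside; x to the blade's tip, z up. Blade 160 mm long (x -80 to 80), 108 wide, 6 thick, round front. Handle 22 mm wide along -x from x = -52 to -225, underside 16 mm and top 36 mm above the blade's underside, joined by a block at x -80 to -52, z 6 to 18, 24 wide. Balance point near x = -45.
- lifter_tip (a point): Foremost point of the lifter's round blade end, 80 mm along the lifter's +x from its origin, mid thickness.
- lifter_grip (a point): Middle of the thickness of the lifter's handle, 185 mm along the lifter's -x from its origin, 26 mm above the blade's underside, 40 mm from the handle's end; a good place to grip across the handle (22 mm).
- jug: Glass measuring jug, 100 mm across, 125 mm high, handle on its +y side; origin centre of the underside. Leave alone.
- spatula: Red silicone spatula with a wooden handle, 260 mm long (x), 52 mm wide, 14 mm high, lying flat; origin on the underside of its length's middle. Leave alone.
- ramekin: White ceramic ramekin, 80 mm across, 42 mm high; origin centre of the underside. Leave alone.

How it is judged:
By the outcome, as a careful person would: the job done as asked, in the order asked, and still so for the second after the job is handed in, with the robot touching nothing.
It also fails if it takes over 67 s, if anything falls off the work surface, if the arm or the gripper's body presses on something with over 40 N, if the wrist force passes 120 N, or if a joint passes its speed limit or range.

## Robot

A 7-joint arm with a two-finger parallel gripper is mounted at the origin on the work surface. World frame = base frame: x ahead of the robot, y to its left, z up, the work surface at z = 0. Lengths are in m, angles in rad, forces in N, time in s.
With the tool pointing down it reaches from about 0.425 to 0.825 m from the base axis. Payload 3.6 kg.
Tool frame: the origin (TCP) lies midway between the tips of the shut fingers; the grasp point (between the pads) lies 19 mm behind it; z points along the fingers, y is the line along which they close (so a half turn about z gives the same grasp; the last joint's range is limited). The gripper opens to 93 mm and grips with 3 to 60 N. Pads are 15 mm wide; open, the fingers measure 128 mm over their backs; the gripper's body (75 mm by 188 mm) begins 65 mm behind the grasp point.
Start: joints at [1.244, 0.615, -0.013, 1.423, 0.008, 1.103, -0.04], TCP at [0.192, -0.621, 0.219] pointing down, gripper open.
Joint ranges: [-3.12, 3.12], [-0.3, 2.06], [-1.34, 1.32], [0.26, 2.42], [-1.36, 4.5], [0.01, 1.98], [-2.84, 2.84]. Speed limits (rad/s): [2.79, 2.79, 3.14, 3.14, 3.14, 3.14, 3.14].

## Interface

Orientations are given as [roll, pitch, yaw] about the fixed x, y, z axes, in that order (R = Rz(yaw) Ry(pitch) Rx(roll)).
In Python, from workcell import status, viewer, close_job gives the robot as it stands.
- The arm moves only by the tool apply_moves, never from a script. Its argument "motion" is one flat list of numbers, 7 for each row, row after row: the opening, from -1 (shut) to 1 (fully open), then the shift along the tool's x, y, z as a fraction of full scale, then the turn, a rotation vector about the tool's x, y, z as a fraction of full scale. A call has 1 to 12 rows; each row shifts and turns the commanded pose from where the row before left it, along the tool's axes as they then stand; what a row does not reach is not made up. Full scale, the value 1, is 3 cm for a shift and 0.08 rad for a turn. A row lasts 1/12 s, in which the tool goes at most 41.7 mm and 7.16 degrees, less where a joint would pass 70% of its speed; a pose out of reach is approached as far as the arm can. A call with a number of a shift or a turn outside -1 to 1 is refused whole. A call with a gripper value outside its range is refused whole. The fingers move at their own pace and stop on an object; "grip_force" is the grip in N (left out, the last holds). Time passes only in rows, so rows that do not move let the fingers close. It gives the time, the measured TCP pose, the force, the opening and the grip force at its end, in the units of the state.
- status.read_state(): the state, without advancing time (a new reading comes with each control period).
- viewer.read_camera(name): name is "side" or "top" or "wrist"; returns the picture (420x560x3 uint8, red, green, blue); there is no depth.
- viewer.camera_params(name): a dict with "vfov" (degrees; the focal length in pixels is half the picture's height over the tangent of half this angle, whatever the lens; pixels are square), "cx", "cy" (the principal point, pixels), "world_from_camera" (4x4, takes a point from camera to world coordinates). Camera axes: x right, y up, looking along -z (the intrinsics and any distortion apply to the point x, -y, -z); pixel columns grow to the right and rows downward; lengths in m; the calibration is good to about 2 mm. A picture is of the moment at which its call begins: read the wrist's pose just before it. camera_params takes no time and is no camera call; for the wrist camera it gives the pose at the moment of the call.
- close_job(): hands the job in; it is judged then, once.
The state is a dict: "t": time; "q": joint angles; "dq": joint speeds; "joint_efforts": joint torques, N m; "eef_pos": TCP position; "tool_rot": TCP orientation; "ft_force": force on the tool from outside, world axes, zero at the start; "moment": the same for the moment, N m; "opening": opening from 0.0 (shut) to 1.0 (fully open); "gripper_force": force on a finger pad.
Only numpy, scipy, OpenCV 4.12 (cv2) and the standard library are available. Lean on these libraries where they do the work, as an engineer would, in place of code of your own. Each camera call takes 0.05 s, during which the arm holds its last target. There are 200 camera calls.

## Working session

There is one attempt and no reset: what is moved stays moved. The work goes in short steps, Python scripts to look and compute and a tool call to move; the robot and the scene stay as the last step left them, time stands still between calls to the robot, and variables do not carry over. Pictures are saved under pics/ and viewed, at most 11 in all, crops included, and the job is handed in when it is done.

Besides the shell and the picture viewer there is one more tool, called after "Call:" as name(argument=value, ...) on one line, values as JSON. apply_moves: Moves the arm, as the interface text tells. Its arguments: {"type":"object","properties":{"motion":{"type":"array","items":{"type":"number","minimum":-1,"maximum":1}},"grip_force":{"type":"number"}},"required":["motion"]}

```bash
ls; mkdir -p pics
python3 - <<'E'
from workcell import status, viewer
import cv2,numpy as np
s=status.read_state();print(s)
for n in ("side","top"):
    im=viewer.read_camera(n);cv2.imwrite(f"pics/{n}0.png",im[:,:,::-1])
    p=viewer.camera_params(n);print(n,{k:(np.round(v,4).tolist() if not isinstance(v,str) else v) for k,v in p.items()})
E
```

```text
pics
{'t': 0.0, 'q': array([ 1.24453248,  0.61593966, -0.01262989,  1.42488764,  0.00808328,
        1.10337874, -0.04039144]), 'dq': array([-1.26011650e-03, -1.31052070e-03,  1.36200572e-04,  1.45660507e-03,
        1.45091250e-03,  1.95735632e-03,  5.45156336e-05]), 'joint_efforts': array([-7.91069397e-05, -4.58941126e+01,  2.09005116e-01, -1.65745872e+01,
       -6.11853576e-02,  2.04244402e-02,  2.24016962e-04]), 'eef_pos': array([ 0.19172984, -0.62025695,  0.21747158]), 'tool_rot': array([-3.13902886e+00,  1.39131731e-05,  2.99842364e-01]), 'ft_force': array([-0.64180058,  0.35293196, -0.50882915]), 'moment': array([ 0.01642983, -0.03001859, -0.04869408]), 'gripper_force': 0.0, 'opening': 0.9988630596679134}
side {'vfov': 55.0194, 'cx': 284.1342, 'cy': 213.3584, 'world_from_camera': [[0.9904, 0.0962, -0.099, 0.4889], [-0.138, 0.7002, -0.7005, -0.675], [0.0019, 0.7075, 0.7067, 0.7973], [0.0, 0.0, 0.0, 1.0]]}
top {'vfov': 54.8662, 'cx': 283.3056, 'cy': 206.1223, 'world_from_camera': [[-0.021, 0.9969, -0.0761, 0.5016], [-0.9997, -0.0216, -0.0073, 0.0709], [-0.009, 0.0759, 0.9971, 1.115], [0.0, 0.0, 0.0, 1.0]]}
```

View pics/top0.png

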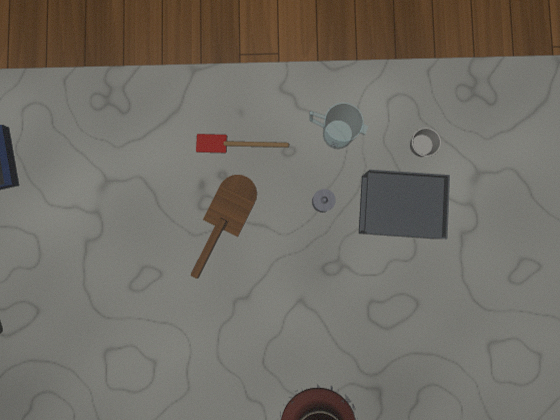

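View pics/side0.png

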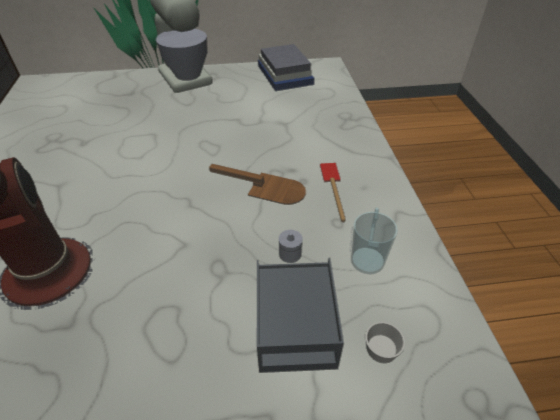

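The top view shows the tier at about (405,205) with its mouth to the left. The tin is at (323,200) and the lifter runs from its tip at (240,177) to its handle end at (196,275). The side view shows the same layout from the tier's rear.

```bash
cat > h.py <<'E'
import numpy as np,cv2
from workcell import status,viewer
def ray(n,uv,P=None):
    p=P or viewer.camera_params(n);f=210/np.tan(np.radians(p["vfov"]/2));M=np.array(p["world_from_camera"])
    d=M[:3,:3]@np.array([(uv[0]-p["cx"])/f,-(uv[1]-p["cy"])/f,-1]);return M[:3,3],d
def onz(n,uv,z,P=None):
    o,d=ray(n,uv,P);return o+d*(z-o[2])/d[2]
def tri(a,b):
    (o1,d1),(o2,d2)=ray("top",a),ray("side",b)
    s=np.linalg.lstsq(np.c_[d1,-d2],o2-o1,rcond=None)[0];p,q=o1+s[0]*d1,o2+s[1]*d2
    return (p+q)/2,np.linalg.norm(p-q)
E
python3 - <<'E'
import sys;sys.path.insert(0,'.')
from h import *
print(list(viewer.camera_params("top")))
for n,box in (("top",[(190,165,270,285),(350,160,455,245),(305,180,340,220)]),("side",[(200,150,315,215),(245,250,350,380),(270,222,310,270)])):
    im=cv2.imread(f"pics/{n}0.png");hsv=cv2.cvtColor(im,cv2.COLOR_BGR2HSV)
    wood=((hsv[...,1]>90)&(hsv[...,2]>30)).astype(np.uint8)
    grey=((hsv[...,2]<125)).astype(np.uint8)
    for k,(b,m) in enumerate(zip(box,(wood,grey,grey))):
        mm=np.zeros_like(m);mm[b[1]:b[3],b[0]:b[2]]=m[b[1]:b[3],b[0]:b[2]]
        c=max(cv2.findContours(mm,cv2.RETR_EXTERNAL,cv2.CHAIN_APPROX_NONE)[0],key=cv2.contourArea)
        print(n,k,cv2.contourArea(c),cv2.boundingRect(c),cv2.approxPolyDP(c,3,True)[:,0].tolist(),[np.round(x,1) for x in cv2.fitEllipse(c)[0]])
rows=[]
for n,(x,y,w,h) in (("top",(180,160,280,125)),("side",(200,150,150,230))):
    im=cv2.imread(f"pics/{n}0.png")[y:y+h,x:x+w];rows.append(cv2.resize(im,None,fx=2.6 if n=="top" else 2.4,fy=2.6 if n=="top" else 2.4,interpolation=cv2.INTER_CUBIC))
cv2.imwrite("pics/topc.png",rows[0]);cv2.imwrite("pics/sidec.png",rows[1])
E
```

```text
['vfov', 'cx', 'cy', 'world_from_camera']
top 0 2265.5 (191, 175, 65, 103) [[244, 176], [231, 176], [220, 185], [203, 219], [215, 227], [191, 275], [197, 277], [225, 221], [224, 229], [236, 235], [255, 199], [255, 188]] [np.float64(225.8), np.float64(214.9)]
top 1 7011.0 (350, 160, 105, 85) [[350, 174], [350, 244], [363, 244], [354, 240], [361, 238], [361, 234], [411, 237], [405, 244], [422, 244], [418, 238], [430, 239], [428, 244], [454, 244], [454, 236], [447, 239], [448, 201], [454, 202], [449, 196], [448, 174], [416, 172], [415, 167], [428, 165], [421, 163], [424, 160], [379, 160], [375, 169], [372, 165], [366, 171], [366, 164], [373, 160], [363, 160], [364, 168], [358, 171], [361, 177], [354, 181]] [np.float64(399.5), np.float64(204.2)]
top 2 1285.0 (305, 180, 35, 40) [[305, 180], [305, 219], [339, 219], [339, 181]] [np.float64(322.0), np.float64(200.0)]
side 0 1230.0 (210, 164, 95, 40) [[210, 166], [262, 178], [263, 184], [255, 182], [262, 185], [254, 185], [248, 194], [286, 203], [297, 201], [304, 194], [302, 185], [294, 180]] [np.float64(264.1), np.float64(185.4)]
side 1 8860.5 (256, 250, 88, 123) [[257, 260], [259, 372], [337, 369], [343, 341], [329, 258], [321, 263], [295, 263], [301, 250], [279, 250], [280, 258], [289, 264], [260, 265]] [np.float64(296.9), np.float64(317.0)]
side 2 548.0 (270, 241, 40, 29) [[279, 241], [279, 256], [290, 263], [270, 264], [270, 269], [309, 269], [309, 263], [294, 262], [301, 256], [301, 242], [287, 247]] [np.float64(289.2), np.float64(257.3)]
```

View pics/topc.png

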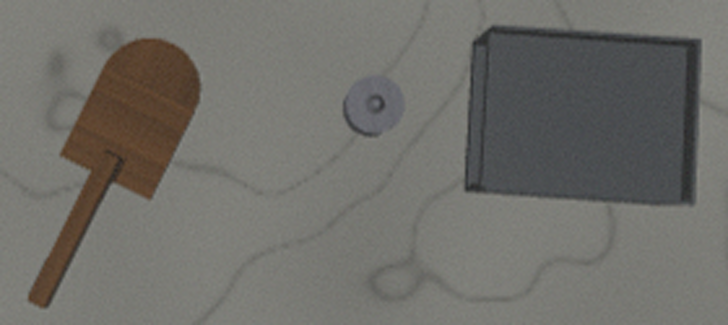

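View pics/sidec.png

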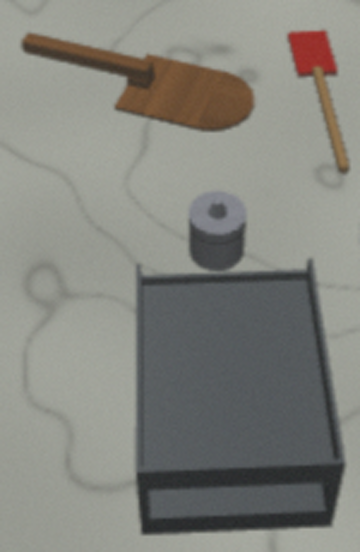

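The crops show the tier's rim corners, the tin's lid at (374,101) in the top crop and (218,213) in the side crop, and the lifter's outline.

Run:
```python
import sys;sys.path.insert(0,'.')
from h import *
T=lambda u,v:(180+u/2.6,160+v/2.6)
S=lambda u,v:(200+u/2.4,150+v/2.4)
r=lambda x:np.round(x,4)
A={"BL(far)":((699,40),(343,463)),"BR(near)":((693,205),(137,472)),"FL":((490,27),(311,260)),"FR":((480,190),(138,263))}
for k,(a,b) in A.items():print(k,"top",r(onz("top",T(*a),.11))[:2],"side",r(onz("side",S(*b),.11))[:2],"tri",*map(r,tri(T(*a),S(*b))))
print("foot front",r(onz("top",T(474,42),0)),r(onz("top",T(466,190),0)))
print("lid",r(onz("top",T(374,101),.06)),r(onz("side",S(218,213),.06)),tri(T(374,101),S(218,213)))
print("lid left/right top",r(onz("top",T(345,101),.06)),r(onz("top",T(405,101),.06)))
for k,a,b,z in(("tip",(151,38),(253,95),.003),("corner1",(60,154),(147,55),.003),("corner2",(153,199),(114,109),.003),("hend L",(27,298),(28,35),.036),("hend R",(46,308),(24,45),.036)):
  print(k,r(onz("top",T(*a),z))[:2],r(onz("side",S(*b),z))[:2])
# lifter blade/handle axis from mask
im=cv2.imread("pics/top0.png");hsv=cv2.cvtColor(im,cv2.COLOR_BGR2HSV)
m=((hsv[...,1]>90)&(hsv[...,2]>30));m[:165]=0;m[285:]=0;m[:,:185]=0;m[:,270:]=0
v,u=np.nonzero(m);p=np.array([onz("top",(a+.0,b+.0),.006)[:2] for a,b in zip(u,v)])
(c,sz,an)=cv2.minAreaRect(p.astype(np.float32)*1000);print("rect",c,sz,an)
bx=cv2.boxPoints((c,sz,an));print(r(bx))
```

```text
BL(far) top [ 0.6463 -0.3366] side [ 0.6453 -0.3397] tri [ 0.6465 -0.338   0.1064] 0.0007
BR(near) top [ 0.4886 -0.3227] side [ 0.4894 -0.3255] tri [ 0.489  -0.3239  0.1069] 0.0009
FL top [ 0.6634 -0.1368] side [ 0.6638 -0.1439] tri [ 0.6651 -0.1383  0.1028] 0.0011
FR top [ 0.5071 -0.1215] side [ 0.5086 -0.126 ] tri [ 0.5079 -0.1224  0.1055] 0.0016
foot front [ 0.6653 -0.1419  0.    ] [ 0.508  -0.1278  0.    ]
lid [ 0.5989 -0.0278  0.06  ] [ 0.5963 -0.033   0.06  ] (array([ 0.59821729, -0.02825053,  0.05463423]), np.float64(0.002342125459934263))
lid left/right top [0.5995 0.0013 0.06  ] [ 0.5982 -0.059   0.06  ]
tip [0.6769 0.2028] [0.6764 0.2025]
corner1 [0.555  0.3008] [0.5544 0.2976]
corner2 [0.5054 0.2028] [0.5045 0.2003]
hend L [0.4075 0.3285] [0.4064 0.3173]
hend R [0.3971 0.3092] [0.4012 0.2977]
rect (533.9803466796875, 252.19479370117188) (105.43380737304688, 306.29736328125) 62.89451599121094
[[373.6327 275.047 ]
 [646.2892 135.4887]
 [694.328  229.3426]
 [421.6715 368.9009]]
```

Call:
apply_moves(motion=[1,0,0,0,0,0,0.98,1,0,0,0,0,0,0.98,1,0,0,0,0,0,0.98,1,0,0,0,0,0,0.98,1,0,0,0,0,0,0.98,1,0.487,-0.868,0,0,0,0,1,0.487,-0.868,0,0,0,0,1,0.487,-0.868,0,0,0,0,1,0.487,-0.868,0,0,0,0,1,0.487,-0.868,0,0,0,0,1,0.487,-0.868,0,0,0,0,1,0.487,-0.868,0,0,0,0], grip_force=20)

```text
t: 1.1
eef_pos: [0.311, -0.4472, 0.2183]
tool_rot: [-3.141, 0.001, -0.092]
ft_force: [0.8, -1.2, -0.2]
opening: 1.002
gripper_force: 0.0
```

Call:
apply_moves(motion=[1,0.487,-0.868,0,0,0,0,1,0.487,-0.868,0,0,0,0,1,0.487,-0.868,0,0,0,0,1,0.487,-0.868,0,0,0,0,1,0.487,-0.868,0,0,0,0,1,0.487,-0.868,0,0,0,0,1,0.487,-0.868,0,0,0,0,1,0.487,-0.868,0,0,0,0,1,0.487,-0.868,0,0,0,0,1,0.487,-0.868,0,0,0,0,1,0.487,-0.868,0,0,0,0,1,0.487,-0.868,0,0,0,0])

```text
t: 2.1
eef_pos: [0.5142, -0.1524, 0.2183]
tool_rot: [-3.141, 0.001, -0.092]
ft_force: [0.0, -0.4, 0.8]
opening: 1.003
gripper_force: 0.0
```

Call:
apply_moves(motion=[1,0.487,-0.868,0,0,0,0,1,0.487,-0.868,0,0,0,0,1,0.487,-0.868,0,0,0,0,1,0.487,-0.868,0,0,0,0,1,0.487,-0.868,0,0,0,0,1,0,0,0,0,0,0,1,0,0,0,0,0,0])

```text
t: 2.68
eef_pos: [0.5988, -0.0285, 0.2178]
tool_rot: [-3.141, 0.001, -0.088]
ft_force: [-0.3, -0.6, 0.3]
opening: 1.001
gripper_force: 0.0
```

```bash
cat >> h.py <<'E'
from scipy.spatial.transform import Rotation as Ro
def go(p,yaw):
    s=status.read_state();R=Ro.from_euler("xyz",s["tool_rot"]);d=R.inv().apply(np.array(p)-s["eef_pos"])/.03
    w=(R.inv()*Ro.from_euler("xyz",[np.pi,0,yaw])).as_rotvec()/.08
    print("t",round(s["t"],2),"eef",np.round(s["eef_pos"],4),"rpy",np.round(s["tool_rot"],3),"q7",round(s["q"][6],2),"F",np.round(s["ft_force"],1),"open",round(s["opening"],3),"\n shift",np.round(d,2),"turn",np.round(w,2))
E
python3 - <<'E'
from h import *
go([.598,-.030,.035],-.092)
P=viewer.camera_params("wrist");im=viewer.read_camera("wrist");cv2.imwrite("pics/w1.png",im[:,:,::-1])
for q in ((.598,-.03,.06),(.627,-.03,.06),(.598,-.001,.06)):
    M=np.linalg.inv(np.array(P["world_from_camera"]));c=M[:3,:3]@np.array(q)+M[:3,3];f=210/np.tan(np.radians(P["vfov"]/2));print(P["cx"]+f*c[0]/-c[2],P["cy"]-f*c[1]/-c[2])
E
```

```text
t 2.68 eef [ 0.5988 -0.0285  0.2178] rpy [-3.141e+00  1.000e-03 -8.800e-02] q7 -1.64 F [-0.3 -0.6  0.3] open 1.001 
 shift [-0.01  0.06  6.09] turn [-0.01  0.02  0.05]
275.8248762096322 195.28406200637534
273.1684510022242 165.7817654487295
246.20500952188607 197.80137189476255
```

View pics/w1.png

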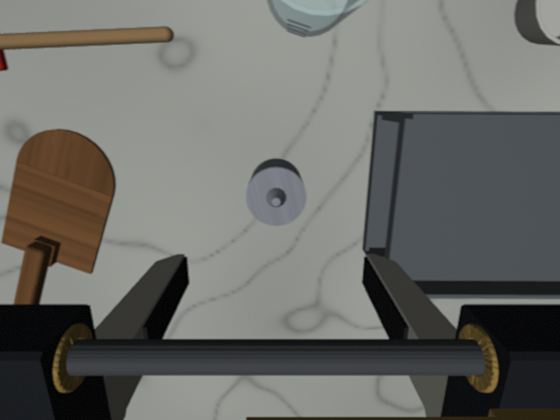

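The wrist view shows the lid centred at (276,196), where I predicted (275.8,195.3), so the tin's position is confirmed. I'll descend and grip it.

Call:
apply_moves(motion=[1,0,0.03,0.87,0,0,0,1,0,0.03,0.87,0,0,0,1,0,0,0.87,0,0,0,1,0,0,0.87,0,0,0,1,0,0,0.87,0,0,0,1,0,0,0.87,0,0,0,1,0,0,0.87,0,0,0,1,0,0,0,0,0,0,-1,0,0,0,0,0,0,-1,0,0,0,0,0,0,-1,0,0,0,0,0,0,-1,0,0,0,0,0,0], grip_force=30)

```text
t: 3.73
eef_pos: [0.5998, -0.0331, 0.038]
tool_rot: [-3.141, -0.004, -0.093]
ft_force: [0.3, -0.1, 0.0]
opening: 0.765
gripper_force: 0.0
```

Call:
apply_moves(motion=[-1,0,0,0,0,0,0,-1,0,0,0,0,0,0,-1,0,0,0,0,0,0,-1,0,0,0,0,0,0])

```text
t: 4.07
eef_pos: [0.5998, -0.0308, 0.0375]
tool_rot: [-3.139, -0.003, -0.091]
ft_force: [-0.5, 2.9, 6.8]
opening: 0.618
gripper_force: 30.0
```

Call:
apply_moves(motion=[-1,0,0,-0.5,0,0,0,-1,0,0,-0.8,0,0,0,-1,0,0,-0.9,0,0,0,-1,0,0,-0.9,0,0,0,-1,0,0,-0.9,0,0,0,-1,0,0,-0.9,0,0,0,-1,0,0,-0.3,0,0,0,-1,0,0,0,0,0,0])

```text
t: 4.73
eef_pos: [0.5997, -0.0334, 0.1941]
tool_rot: [3.141, -0.005, -0.093]
ft_force: [0.8, -0.6, -2.6]
opening: 0.619
gripper_force: 30.0
```

Run:
```python
from h import *
go([.5766,-.231,.19],-.092)
```

```text
t 4.73 eef [ 0.5997 -0.0334  0.1941] rpy [ 3.141 -0.005 -0.093] q7 -1.64 F [ 0.8 -0.6 -2.6] open 0.619 
 shift [-0.16  6.63  0.14] turn [ 0.   -0.06 -0.01]
```

Call:
apply_moves(motion=[-1,-0.02,0.5,0,0,0,0,-1,-0.02,0.8,0,0,0,0,-1,-0.02,0.8,0,0,0,0,-1,-0.02,0.8,0,0,0,0,-1,-0.02,0.8,0,0,0,0,-1,-0.02,0.8,0,0,0,0,-1,-0.02,0.8,0,0,0,0,-1,-0.02,0.8,0,0,0,0,-1,0,0.5,0,0,0,0,-1,0,0,0,0,0,0,-1,0,0,0,0,0,0])

```text
t: 5.65
eef_pos: [0.5746, -0.2292, 0.1903]
tool_rot: [-3.14, 0.003, -0.094]
ft_force: [-0.0, 1.5, -1.7]
opening: 0.62
gripper_force: 30.0
```

Call:
apply_moves(motion=[-1,0,0,0.5,0,0,0,-1,0,0,0.6,0,0,0,-1,0,0,0.5,0,0,0,-1,0,0,0.4,0,0,0,-1,0,0,0.2,0,0,0,-1,0,0,0,0,0,0,-1,0,0,0,0,0,0])

```text
t: 6.23
eef_pos: [0.576, -0.2277, 0.1259]
tool_rot: [-3.14, 0.0, -0.09]
ft_force: [-0.4, 0.3, -1.2]
opening: 0.621
gripper_force: 30.0
```

Run:
```python
from h import *
go([.5766,-.231,.1215],-.092)
```

```text
t 6.23 eef [ 0.576  -0.2277  0.1259] rpy [-3.14  0.   -0.09] q7 -1.31 F [-0.4  0.3 -1.2] open 0.621 
 shift [0.03 0.11 0.15] turn [-0.01  0.    0.02]
```

Call:
apply_moves(motion=[-1,0,0.05,0.04,0,0,0,-1,0,0.05,0.04,0,0,0,-1,0,0,0.04,0,0,0,-1,0,0,0,0,0,0,-1,0,0,0,0,0,0])

```text
t: 6.65
eef_pos: [0.5752, -0.2326, 0.1226]
tool_rot: [-3.142, -0.0, -0.092]
ft_force: [-0.7, -0.0, -0.9]
opening: 0.618
gripper_force: 30.0
```

Call:
apply_moves(motion=[-1,0,0,0.03,0,0,0,-1,0,0,0.03,0,0,0,-1,0,0,0,0,0,0,-1,0,0,0,0,0,0])

```text
t: 6.98
eef_pos: [0.5754, -0.2325, 0.1215]
tool_rot: [3.142, -0.001, -0.092]
ft_force: [-2.3, -0.0, 4.3]
opening: 0.618
gripper_force: 30.0
```

Contact is at the expected height, so I'll release and rise.

Call:
apply_moves(motion=[0.5,0,0,0,0,0,0,0.7,0,0,0,0,0,0,0.9,0,0,0,0,0,0,0.9,0,0,0,0,0,0,0.9,0,0,0,0,0,0,0.9,0,0,-0.4,0,0,0,0.9,0,0,-0.8,0,0,0,0.9,0,0,-1,0,0,0,0.9,0,0,-1,0,0,0,0.9,0,0,-0.8,0,0,0,0.9,0,0,0,0,0,0])

```text
t: 7.9
eef_pos: [0.5784, -0.2337, 0.2466]
tool_rot: [3.139, -0.012, -0.092]
ft_force: [0.3, -0.4, 0.3]
opening: 0.947
gripper_force: 0.0
```

Run:
```python
from h import *
go([.4355,.3012,.22],np.radians(152.9))
for n in("top","side"):
  im=viewer.read_camera(n);cv2.imwrite(f"pics/{n}1.png",im[:,:,::-1])
```

```text
t 7.9 eef [ 0.5784 -0.2337  0.2466] rpy [ 3.139 -0.012 -0.092] q7 -1.31 F [ 0.3 -0.4  0.3] open 0.947 
 shift [ -6.4  -17.32   0.76] turn [ 2.100e-01  1.000e-02 -3.451e+01]
```

View pics/side1.png

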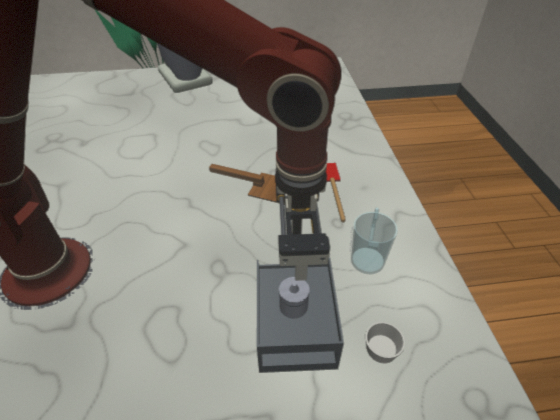

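The tin stands upright in the top tray at about (294,297), and the tier is in place. Next I go to the lifter.

Call:
apply_moves(motion=[1,-0.337,-0.912,0,0,0,0,1,-0.337,-0.912,0,0,0,0,1,-0.337,-0.912,0,0,0,0,1,-0.337,-0.912,0,0,0,0,1,-0.337,-0.912,0,0,0,0,1,-0.337,-0.912,0,0,0,0,1,-0.337,-0.912,0,0,0,0,1,-0.337,-0.912,0,0,0,0,1,-0.337,-0.912,0,0,0,0,1,-0.337,-0.912,0,0,0,0,1,-0.337,-0.912,0,0,0,0,1,-0.337,-0.912,0,0,0,0])

```text
t: 9.0
eef_pos: [0.4829, 0.1067, 0.2389]
tool_rot: [3.14, 0.003, -0.092]
ft_force: [-0.7, -0.3, -0.0]
opening: 1.0
gripper_force: 0.0
```

Call:
apply_moves(motion=[1,-0.337,-0.912,0,0,0,0,1,-0.337,-0.912,0,0,0,0,1,-0.337,-0.912,0,0,0,0,1,-0.337,-0.912,0,0,0,0,1,-0.337,-0.912,0,0,0,0,1,-0.337,-0.912,0,0,0,0,1,-0.337,-0.912,0,0,0,0,1,0,0,0,0,0,-0.986,1,0,0,0,0,0,-0.986,1,0,0,0,0,0,-0.986,1,0,0,0,0,0,-0.986,1,0,0,0,0,0,-0.986])

```text
t: 10.0
eef_pos: [0.4307, 0.3023, 0.2387]
tool_rot: [3.14, 0.004, 0.307]
ft_force: [0.3, -0.2, -0.1]
opening: 1.0
gripper_force: 0.0
```

Call:
apply_moves(motion=[1,0,0,0,0,0,-0.986,1,0,0,0,0,0,-0.986,1,0,0,0,0,0,-0.986,1,0,0,0,0,0,-0.986,1,0,0,0,0,0,-0.986,1,0,0,0,0,0,-0.986,1,0,0,0,0,0,-0.986,1,0,0,0,0,0,-0.986,1,0,0,0,0,0,-0.986,1,0,0,0,0,0,-0.986,1,0,0,0,0,0,-0.986,1,0,0,0,0,0,-0.986])

```text
t: 11.0
eef_pos: [0.4309, 0.3021, 0.2388]
tool_rot: [-3.139, 0.003, 1.253]
ft_force: [-0.5, -0.0, 0.6]
opening: 0.998
gripper_force: 0.0
```

Call:
apply_moves(motion=[1,0,0,0,0,0,-0.986,1,0,0,0,0,0,-0.986,1,0,0,0,0,0,-0.986,1,0,0,0,0,0,-0.986,1,0,0,0,0,0,-0.986,1,0,0,0,0,0,-0.986,1,0,0,0,0,0,-0.986,1,0,0,0,0,0,-0.986,1,0,0,0,0,0,-0.986,1,0,0,0,0,0,-0.986,1,0,0,0,0,0,-0.986,1,0,0,0,0,0,-0.986])

```text
t: 12.0
eef_pos: [0.4309, 0.3021, 0.2388]
tool_rot: [-3.138, -0.0, 2.2]
ft_force: [0.6, 0.2, -0.2]
opening: 1.001
gripper_force: 0.0
```

Call:
apply_moves(motion=[1,0,0,0,0,0,-0.986,1,0,0,0,0,0,-0.986,1,0,0,0,0,0,-0.986,1,0,0,0,0,0,-0.986,1,0,0,0,0,0,-0.986,1,0,0,0,0,0,-0.986,1,0,0,0,0,0,0,1,0,0,0,0,0,0])

```text
t: 12.67
eef_pos: [0.4312, 0.3023, 0.2393]
tool_rot: [-3.139, -0.002, 2.667]
ft_force: [-0.3, -0.5, 0.4]
opening: 1.003
gripper_force: 0.0
```

Run:
```python
from h import *
go([.4355,.3012,.011],np.radians(152.9))
P=viewer.camera_params("wrist");im=viewer.read_camera("wrist");cv2.imwrite("pics/w2.png",im[:,:,::-1])
M=np.linalg.inv(np.array(P["world_from_camera"]));f=210/np.tan(np.radians(P["vfov"]/2))
d=np.array([.8905,-.455,0]);o=np.array([.6,.217,0])
for x,z in((80,.003),(-80,.006),(-185,.036),(-225,.036)):
    q=o+d*x/1000+[0,0,z];c=M[:3,:3]@q+M[:3,3];print(x,P["cx"]+f*c[0]/-c[2],P["cy"]-f*c[1]/-c[2])
```

```text
t 12.67 eef [0.4312 0.3023 0.2393] rpy [-3.139e+00 -2.000e-03  2.667e+00] q7 0.03 F [-0.3 -0.5  0.4] open 1.003 
 shift [-0.16  0.05  7.61] turn [-0.03 -0.02 -0.02]
80 277.13272290619676 363.4494493518174
-80 277.07878716313076 261.90181796926663
-185 277.0866529588805 186.936235176171
-225 277.0674414985081 150.32078113819367
```

View pics/w2.png

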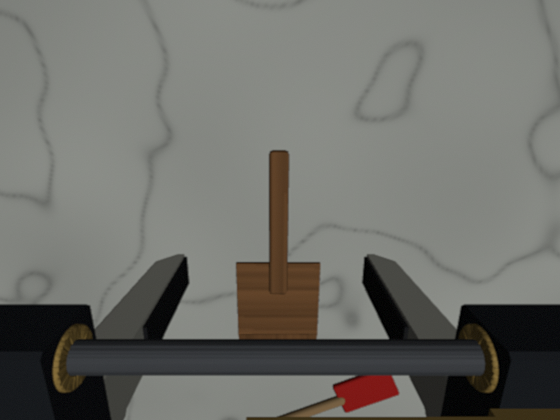

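The wrist view shows the handle along column 279, ending at row 151, with the blade's back edge at row 262. All are within 2 px of prediction. I'll descend and grip firmly.

Call:
apply_moves(motion=[1,-0.08,0,0.9,0,0,0,1,-0.08,0.05,0.9,0,0,0,1,0,0,0.9,0,0,0,1,0,0,0.9,0,0,0,1,0,0,0.9,0,0,0,1,0,0,0.9,0,0,0,1,0,0,0.9,0,0,0,1,0,0,0.7,0,0,0,1,0,0,0.4,0,0,0,1,0,0,0,0,0,0,1,0,0,0,0,0,0])

```text
t: 13.63
eef_pos: [0.4366, 0.3023, 0.0186]
tool_rot: [-3.141, -0.0, 2.668]
ft_force: [-0.3, 1.3, 0.3]
opening: 1.001
gripper_force: 0.0
```

Run:
```python
from h import *
go([.4355,.3012,.011],np.radians(152.9))
```

```text
t 13.63 eef [0.4366 0.3023 0.0186] rpy [-3.141 -0.     2.668] q7 -0.23 F [-0.3  1.3  0.3] open 1.001 
 shift [ 0.02 -0.05  0.25] turn [-0. -0. -0.]
```

Call:
apply_moves(motion=[1,0,-0.05,0.2,0,0,0,0,0,0,0,0,0,0,-1,0,0,0,0,0,0,-1,0,0,0,0,0,0,-1,0,0,0,0,0,0,-1,0,0,0,0,0,0,-1,0,0,0,0,0,0,-1,0,0,0,0,0,0,-1,0,0,0,0,0,0,-1,0,0,0,0,0,0,-1,0,0,0,0,0,0,-1,0,0,0,0,0,0], grip_force=60)

```text
t: 14.63
eef_pos: [0.436, 0.3008, 0.0126]
tool_rot: [3.141, -0.0, 2.669]
ft_force: [-0.2, -0.3, -0.8]
opening: 0.263
gripper_force: 0.1
```

Call:
apply_moves(motion=[-1,0,0,0,0,0,0,-1,0,0,0,0,0,0,-1,0,0,0,0,0,0,-1,0,0,0,0,0,0])

```text
t: 14.97
eef_pos: [0.4361, 0.3009, 0.0126]
tool_rot: [3.141, -0.0, 2.669]
ft_force: [1.5, 1.3, -0.5]
opening: 0.231
gripper_force: 60.0
```

Call:
apply_moves(motion=[-1,0,0,-0.2,0,0,0,-1,0,0,-0.4,0,0,0,-1,0,0,-0.4,0,0,0,-1,0,0,-0.4,0,0,0,-1,0,0,-0.4,0,0,0,-1,0,0,-0.2,0,0,0,-1,0,0,0,0,0,0,-1,0,0,0,0,0,0])

```text
t: 15.63
eef_pos: [0.4363, 0.3006, 0.0731]
tool_rot: [3.141, 0.001, 2.668]
ft_force: [-0.4, -0.5, -1.7]
opening: 0.234
gripper_force: 60.0
```

Run:
```python
from h import *
# target: grip 0.375 along mouth direction from tier centre
u=np.array([.0925,.9957]);c=np.array([.5766,-.231])
for s in(.395,.185):
  g=c+s*u;print(s,g); go([*g,.07],np.radians(84.7))
im=viewer.read_camera("side");cv2.imwrite("pics/side2.png",im[:,:,::-1])
```

```text
0.395 [0.6131375 0.1623015]
t 15.63 eef [0.4363 0.3006 0.0731] rpy [3.141e+00 1.000e-03 2.668e+00] q7 -0.16 F [-0.4 -0.5 -1.7] open 0.234 
 shift [-7.35 -1.42  0.11] turn [1.000e-02 0.000e+00 1.487e+01]
0.185 [ 0.5937125 -0.0467955]
t 15.63 eef [0.4363 0.3006 0.0731] rpy [3.141e+00 1.000e-03 2.668e+00] q7 -0.16 F [-0.4 -0.5 -1.7] open 0.234 
 shift [-9.95 -7.91  0.1 ] turn [1.000e-02 0.000e+00 1.487e+01]
```

View pics/side2.png

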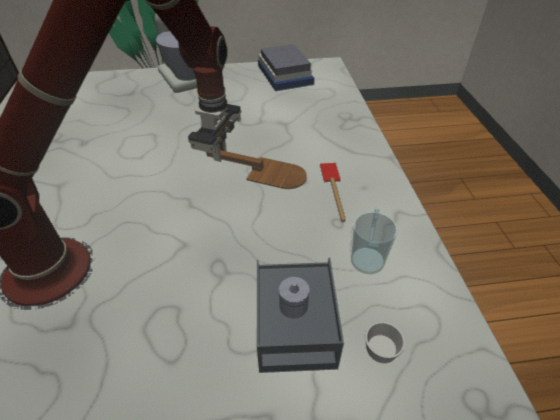

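The lifter is held level and clear. I'll swing it in place, then line up with the mouth.

Call:
apply_moves(motion=[-1,0,0,0,0,0,0.5,-1,0,0,0,0,0,0.9,-1,0,0,0,0,0,0.9,-1,0,0,0,0,0,0.9,-1,0,0,0,0,0,0.9,-1,0,0,0,0,0,0.9,-1,0,0,0,0,0,0.9,-1,0,0,0,0,0,0.9,-1,0,0,0,0,0,0.9,-1,0,0,0,0,0,0.9,-1,0,0,0,0,0,0.9,-1,0,0,0,0,0,0.9])

```text
t: 16.68
eef_pos: [0.4356, 0.3005, 0.0719]
tool_rot: [-3.14, 0.0, 1.833]
ft_force: [0.9, 0.1, -1.3]
opening: 0.231
gripper_force: 60.0
```

Call:
apply_moves(motion=[-1,0,0,0,0,0,0.9,-1,0,0,0,0,0,0.9,-1,0,0,0,0,0,0.9,-1,0,0,0,0,0,0.9,-1,0,0,0,0,0,0.87,-1,0,0.4,0,0,0,0,-1,0,0.8,0,0,0,0,-1,0,0.8,0,0,0,0,-1,0,0.8,0,0,0,0,-1,0,0.8,0,0,0,0,-1,0,0.8,0,0,0,0,-1,0,0.8,0,0,0,0])

```text
t: 17.68
eef_pos: [0.592, 0.286, 0.0715]
tool_rot: [-3.14, 0.001, 1.479]
ft_force: [0.1, 0.5, -0.9]
opening: 0.228
gripper_force: 60.0
```

Call:
apply_moves(motion=[-1,0,0.7,0,0,0,0,-1,0,0.3,0,0,0,0,-1,-0.4,0,0,0,0,0,-1,-0.7,0,0,0,0,0,-1,-0.7,0,0,0,0,0,-1,-0.7,0,0,0,0,0,-1,-0.4,0,0,0,0,0,-1,0,0,0,0,0,0,-1,0,0,0,0,0,0])

```text
t: 18.43
eef_pos: [0.6129, 0.1968, 0.0724]
tool_rot: [-3.141, -0.0, 1.478]
ft_force: [-0.2, 0.6, -1.3]
opening: 0.229
gripper_force: 60.0
```

Run:
```python
from h import *
u=np.array([.0925,.9957]);c=np.array([.5766,-.231])
go([*(c+.395*u),.04],np.radians(84.7))
ims=[]
for n in("top","side"):
  im=viewer.read_camera(n);cv2.imwrite(f"pics/{n}3.png",im[:,:,::-1]);ims.append(im[:,:,::-1])
t=cv2.resize(ims[0][160:270,240:460],None,fx=3,fy=3,interpolation=cv2.INTER_CUBIC)
s=cv2.resize(ims[1][170:280,200:420],None,fx=3,fy=3,interpolation=cv2.INTER_CUBIC)[:,:660]
cv2.imwrite("pics/c3.png",np.vstack([t[:300],s[:300]]))
```

```text
t 18.43 eef [0.6129 0.1968 0.0724] rpy [-3.141 -0.     1.478] q7 -0.72 F [-0.2  0.6 -1.3] open 0.229 
 shift [-1.14  0.12  1.08] turn [-0.01 -0.   -0.  ]
```

View pics/c3.png

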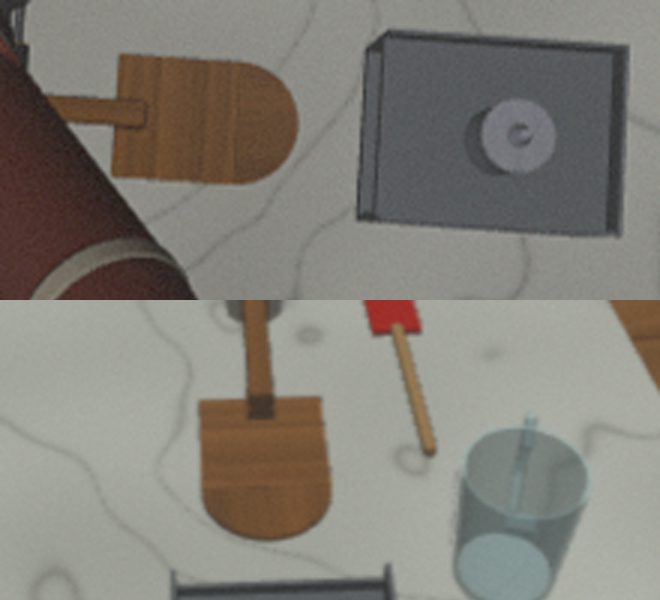

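The top half of the picture shows the blade tip at (299,122) and its back corners at (119,54) and (111,178). The side half shows the tip at (270,540) and the corners at (322,396) and (198,400). I'll triangulate these to get pitch and alignment.

Run:
```python
from h import *
T=lambda u,v:(240+u/3,160+v/3)
S=lambda u,v:(200+u/3,170+v/3)
u=np.array([.0925,.9957]);c=np.array([.5766,-.231]);n=np.array([.9957,-.0925])
for k,a,b in(("tip",(299,122),(270,240)),("c+",(119,54),(322,96)),("c-",(111,178),(198,100))):
    p,e=tri(T(*a),S(*b));print(k,np.round(p,4),round(e,4),"s",round((p[:2]-c)@u,4),"lat",round((p[:2]-c)@n,4))
```

```text
tip [ 0.591  -0.0687  0.0612] 0.0043 s 0.1629 lat -0.0007
c+ [0.6573 0.0865 0.0631] 0.0025 s 0.3236 lat 0.051
c- [0.5486 0.0957 0.0638] 0.0017 s 0.3227 lat -0.0581
```

It is level within about 2 mm and centred within 3 mm. I'll lower to about 27 mm underside height and slide in.

Call:
apply_moves(motion=[-1,0,0,0.3,0,0,0,-1,0,0.05,0.4,0,0,0,-1,0,0.05,0.3,0,0,0,-1,0,0,0.08,0,0,0,-1,0,0,0,0,0,0,-1,-0.3,0,0,0,0,0,-1,-0.5,0,0,0,0,0,-1,-0.5,0,0,0,0,0,-1,-0.3,0,0,0,0,0,-1,0,0,0,0,0,0])

```text
t: 19.37
eef_pos: [0.6123, 0.1429, 0.0403]
tool_rot: [3.141, 0.004, 1.473]
ft_force: [-0.5, -0.7, -1.5]
opening: 0.228
gripper_force: 60.0
```

Run:
```python
from h import *
u=np.array([.0925,.9957]);c=np.array([.5766,-.231])
go([*(c+.185*u),.04],np.radians(84.7))
```

```text
t 19.37 eef [0.6123 0.1429 0.0403] rpy [3.141 0.004 1.473] q7 -0.68 F [-0.5 -0.7 -1.5] open 0.228 
 shift [-6.35  0.    0.04] turn [ 0.    0.05 -0.07]
```

Call:
apply_moves(motion=[-1,-0.3,0,0,0,0,-0.07,-1,-0.5,0,0,0,0,0,-1,-0.5,0,0,0,0,0,-1,-0.5,0,0,0,0,0,-1,-0.5,0,0,0,0,0,-1,-0.5,0,0,0,0,0,-1,-0.3,0,0,0,0,0,-1,0,0,0,0,0,0])

```text
t: 20.03
eef_pos: [0.6036, 0.052, 0.04]
tool_rot: [-3.141, 0.003, 1.48]
ft_force: [-0.2, -1.1, -2.0]
opening: 0.23
gripper_force: 60.0
```

Call:
apply_moves(motion=[-1,-0.3,0,0,0,0,0,-1,-0.5,0,0,0,0,0,-1,-0.5,0,0,0,0,0,-1,-0.5,0,0,0,0,0,-1,-0.5,0,0,0,0,0,-1,-0.5,0,0,0,0,0,-1,-0.3,0,0,0,0,0,-1,-0.15,0,0,0,0,0,-1,0,0,0,0,0,0,-1,0,0,0,0,0,0])

```text
t: 20.87
eef_pos: [0.5956, -0.0396, 0.0403]
tool_rot: [3.141, -0.001, 1.486]
ft_force: [0.3, -0.4, -0.9]
opening: 0.229
gripper_force: 60.0
```

Run:
```python
from h import *
u=np.array([.0925,.9957]);c=np.array([.5766,-.231])
go([*(c+.185*u),.0166],np.radians(84.7))
im=viewer.read_camera("top");cv2.imwrite("pics/top4.png",im[:,:,::-1])
im=viewer.read_camera("side");cv2.imwrite("pics/side4.png",im[:,:,::-1])
a=cv2.imread("pics/top4.png")[160:260,250:460];b=cv2.imread("pics/side4.png")[220:380,240:450]
cv2.imwrite("pics/c4.png",cv2.resize(np.vstack([a,b]),None,fx=2.3,fy=2.3,interpolation=cv2.INTER_CUBIC))
```

```text
t 20.87 eef [ 0.5956 -0.0396  0.0403] rpy [ 3.141e+00 -1.000e-03  1.486e+00] q7 -0.42 F [ 0.3 -0.4 -0.9] open 0.229 
 shift [-0.25 -0.04  0.79] turn [ 0.   -0.02  0.09]
```

View pics/c4.png

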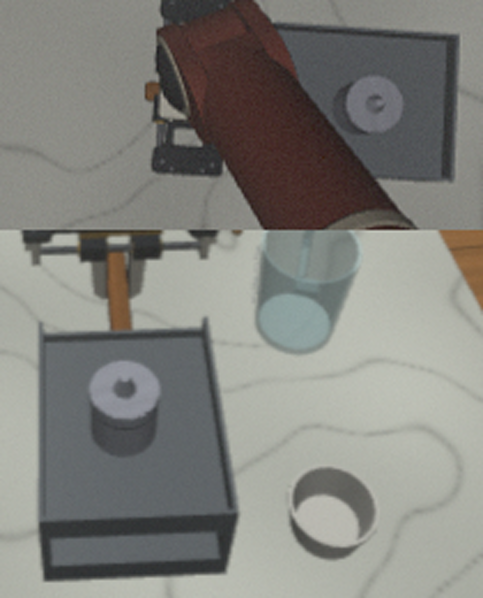

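The lifter is inside the bay, the tier hasn't moved and the tin is still standing. I'll finish the advance and lower.

Call:
apply_moves(motion=[-1,-0.13,0,0,0,0,0.05,-1,-0.1,0,0,0,0,0.04,-1,0,0,0,0,0,0,-1,0,0,0.2,0,0,0,-1,0,0,0.2,0,0,0,-1,0,0,0.2,0,0,0,-1,0,0,0.08,0,0,0,-1,0,0,0,0,0,0,-1,0,0,0,0,0,0])

```text
t: 21.72
eef_pos: [0.5946, -0.0475, 0.0194]
tool_rot: [-3.141, -0.0, 1.478]
ft_force: [0.4, 1.3, -0.8]
opening: 0.231
gripper_force: 60.0
```

Run:
```python
from h import *
u=np.array([.0925,.9957]);c=np.array([.5766,-.231])
go([*(c+.185*u),.0166],np.radians(84.7))
```

```text
t 21.72 eef [ 0.5946 -0.0475  0.0194] rpy [-3.141 -0.     1.478] q7 -0.43 F [ 0.4  1.3 -0.8] open 0.231 
 shift [ 0.02 -0.03  0.09] turn [-0.01 -0.   -0.01]
```

Call:
apply_moves(motion=[-1,0,0,0.04,0,0,0,-1,0,0,0.04,0,0,0,-1,0,0,0,0,0,0,-1,0,0,0,0,0,0])

```text
t: 22.05
eef_pos: [0.595, -0.0477, 0.0175]
tool_rot: [3.141, -0.0, 1.478]
ft_force: [0.2, 0.4, -1.2]
opening: 0.23
gripper_force: 60.0
```

Call:
apply_moves(motion=[-1,0,0,0.03,0,0,0,-1,0,0,0,0,0,0,-1,0,0,0,0,0,0])

```text
t: 22.3
eef_pos: [0.595, -0.0476, 0.0167]
tool_rot: [3.141, -0.0, 1.478]
ft_force: [0.3, 0.4, -0.2]
opening: 0.231
gripper_force: 60.0
```

Call:
apply_moves(motion=[-1,0,0,0.02,0,0,0,-1,0,0,0,0,0,0,-0.3,0,0,0,0,0,0,0,0,0,0,0,0,0,0.3,0,0,0,0,0,0,0.4,0,0,0,0,0,0,0.4,0,0,0,0,0,0,0.4,0,0,0,0,0,0], grip_force=10)

```text
t: 22.97
eef_pos: [0.5948, -0.0477, 0.0158]
tool_rot: [-3.141, -0.0, 1.477]
ft_force: [-0.5, -0.4, -0.4]
opening: 0.615
gripper_force: 0.0
```

Call:
apply_moves(motion=[0.4,0,0,-0.2,0,0,0,0.4,0,0,-0.5,0,0,0,0.4,0,0,-0.8,0,0,0,0.4,0,0,-0.8,0,0,0,0.4,0,0,-0.8,0,0,0,0.4,0,0,-0.8,0,0,0,0.4,0,0,-0.8,0,0,0,0.4,0,0,-0.8,0,0,0,0.4,0.8,0,-0.8,0,0,0,0.4,0.8,0,-0.8,0,0,0,0.4,0.8,0,0,0,0,0,0.4,0.8,0,0,0,0,0])

```text
t: 23.97
eef_pos: [0.6047, 0.0492, 0.2316]
tool_rot: [3.137, -0.001, 1.477]
ft_force: [-0.1, 0.3, 0.3]
opening: 0.7
gripper_force: 0.0
```

Call:
apply_moves(motion=[0.4,0.9,0,0,0,0,0,0.4,0.9,0,0,0,0,0,0.4,0.9,0,0,0,0,0,0.4,0.9,0,0,0,0,0,0.4,0.9,0,0,0,0,0,0.4,0.9,0,0,0,0,0,0.4,0.9,0,0,0,0,0,0.4,0,0,0,0,0,0,0.4,0,0,0,0,0,0])

```text
t: 24.72
eef_pos: [0.6204, 0.2384, 0.229]
tool_rot: [-3.141, -0.001, 1.482]
ft_force: [0.4, -1.0, 0.9]
opening: 0.7
gripper_force: 0.0
```

Run:
```python
from h import *
go([.5,.3,.2],1.478)
im=viewer.read_camera("top");cv2.imwrite("pics/top5.png",im[:,:,::-1])
im=viewer.read_camera("side");cv2.imwrite("pics/side5.png",im[:,:,::-1])
a=cv2.imread("pics/top5.png")[150:260,250:460];b=cv2.imread("pics/side5.png")[200:380,240:450]
cv2.imwrite("pics/c5.png",cv2.resize(np.vstack([a,b]),None,fx=2,fy=2,interpolation=cv2.INTER_CUBIC))
```

```text
t 24.72 eef [0.6204 0.2384 0.229 ] rpy [-3.141e+00 -1.000e-03  1.482e+00] q7 -0.73 F [ 0.4 -1.   0.9] open 0.7 
 shift [ 1.69 -4.18  0.97] turn [-0.01 -0.01  0.04]
```

View pics/c5.png

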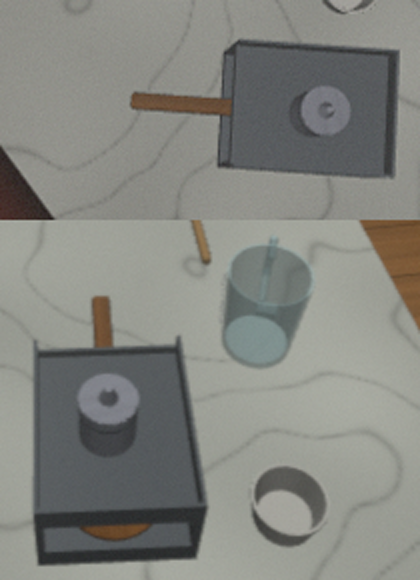

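The handle sticks out of the mouth with its end at (132,101) in the top half. The blade shows through the rear window, and the tier and tin are in place. I'll check the handle end's height before handing in.

Run:
```python
from h import *
p,e=tri((316,200.5),(290.5,238.5));u=np.array([.0925,.9957]);c=np.array([.5766,-.231]);print(p,e,"s",(p[:2]-c)@u)
print(onz("top",(316,200.5),.04),onz("side",(290.5,238.5),.04))
```

```text
[ 0.59834188 -0.00920063  0.03377638] 0.002034832774844221 s 0.2228567524643317
[ 0.5967711  -0.00867321  0.04      ] [ 0.59846633 -0.0146055   0.04      ]
```

```bash
python3 -c "
from workcell import close_job
print(close_job())"
```

```text
the job is handed in; nothing more can be done
None
```

The job is handed in at about 25 s of the 67 s: the nozzle tin stands upright in the top tray, and the lifter is in the bottom tray behind the lip with its handle out of the mouth. The handle end's height is consistent with the blade lying flat, and the tier shows no movement in the last pictures.

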